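# Re-station the roller rest on the rod-building rail

### The arm

A 6-joint arm with a two-finger parallel gripper is mounted at the origin on the work surface. World frame = base frame: x ahead of the robot, y to its left, z up, the work surface at z = 0. Lengths are in mm, angles in degrees, forces in N, time in s.
With the tool pointing down it reaches from about 300 to 850 mm from the base axis. Payload 4.2 kg.
Tool frame: the origin (TCP) lies between the finger pads; the fingertips stand 19 mm ahead of it and the grasp point (between the pads) is the TCP (env.tips_ahead is the distance from the TCP to the fingertips, in mm); z points along the fingers, y is the direction in which the jaws open and shut (so a half turn about z gives the same grasp; the last joint's range is limited). The gripper opens to 91 mm and grips with 3 to 60 N. Pads are 32 mm wide; open, the fingers measure 118 mm over their backs; the gripper's body (76 mm by 178 mm) begins 60 mm behind the grasp point.
Start: joints at [-68.01, 18.312, 89.639, -0, 72.044, -1.146], TCP at [225.93, -528.769, 232.976] pointing down, gripper open.
Joint ranges: [-177.97, 177.97], [-48.28, 115.42], [12.27, 149.76], [-77.06, 257.06], [2.81, 150.46], [-146.56, 146.56]. Speed limits (degrees/s): [147.25, 147.25, 180, 180, 180, 180].

### API

Orientations are given as [roll, pitch, yaw] about the fixed x, y, z axes, in that order (R = Rz(yaw) Ry(pitch) Rx(roll)).
In Python, from workcell import telemetry, viewer, job_done, env gives the robot as it stands. The module is installed in compiled form; this text tells all that it offers.
- The arm moves only by the shell command python3 -m jog 'ROWS' [FORCE]. ROWS is JSON, a list of rows, each a list of 3 entries, a list of its own where there are three numbers: the shift along the tool's x, y, z in cm, then the turn about the tool's z in degrees, then the opening, from 0 (shut) to 1 (fully open). A call has 1 to 10 rows; each row shifts and turns the pose as measured when the row begins, along the tool's axes as they then stand; what a row does not reach is not made up. A row lasts 1/8 s, in which the tool goes at most 62.5 mm and 10.7 degrees, less where a joint would pass 70% of its speed; a pose out of reach is approached as far as the arm can. A call is refused whole if a number of a shift passes 6.25 or a number of a turn 10.7, either way. A call with a gripper value outside its range is refused whole. The fingers move at their own pace and stop on an object; FORCE is the grip in N (left out, the last holds). Time passes only in rows, so rows that do not move let the fingers close. It gives the time, the measured TCP pose, the force and the opening at its end, in the units of the state.
- telemetry.state(): the state, without advancing time (a new reading comes with each control period).
- viewer.grab_frame(name): name is "scene" or "side" or "wrist"; returns a dict with "color" (400x640x3 uint8, red, green, blue), "K" (3x3 intrinsics, pixels), "rvec" (rotation vector, rad) and "tvec" (3), from world to camera coordinates, as OpenCV has them. Camera axes: x right, y down, z forward; pixel columns grow to the right and rows downward; lengths in mm; the calibration is good to about 2 mm. A picture is of the moment at which its call begins. There is no depth.
- job_done(): hands the job in, once; it reports no verdict.
The state is a dict: "time_s": time; "qpos": joint angles; "qvel": joint speeds; "effort": joint torques, N m; "ee_pos": TCP position; "ee_rot": TCP orientation; "force": force on the tool from outside, world axes, zero at the start; "torque": the same for the moment, N m; "gripper_width": finger opening in mm.
Only numpy, scipy, OpenCV 4.12 (cv2) and the standard library are available. Lean on these libraries where they do the work, as an engineer would, in place of code of your own. Each camera call takes 0.05 s, during which the arm holds its last target. There are 200 camera calls.

### The job

Move the roller rest of the rod-building rail from its home catch to the other catch and lock it there. Pull the plunger's T-handle straight up, turn it clockwise until it parks in its shallow notch, and slide the carriage, still parked, along to the other catch; then lift and turn the handle back so that the pin rides on the catch plate, and ease the carriage along by feel until the pin snaps fully home in the hole. Never force the locking pin sideways, leave the things on the bench where they are, and let go at the end.

Things in the scene. Friction and masses are not known exactly. Their poses are not given: they have to be found in the camera images.
- rail: Bronze-coloured T-slot extrusion fixed on the bench, 40 mm high, 80 wide (x -60 to +20 mm), 570 long (y -300 to +270 mm), a cross foot at each end. Origin: on the bench top below the plunger's axis when the carriage is at its home catch; y runs along the rail, z up. The plunger's axis always stays at x = 0 of this frame.
- carriage (a joint): Slide of the carriage along the rail's +y from its home catch, m (0 = home, -0.18 to 0.18). An aluminium plate 84 mm across the rail, top 72 mm above the bench, from 35 mm on the plunger's +y side to 117 mm on its -y side. Friction about 2 N with the pin free, 3 to 4 N with the pin riding on a catch plate.
- rest (a point): Midpoint between the two white rollers (46 mm across, axes along the rail, tops 145 mm above the bench) that stand on the carriage: the rod rest. They and their bracket fill 92 to 112 mm from the plunger's axis on the -y side, 80 to 105 mm across the rail; keep the gripper clear of them.
- plunger (a joint): Lift of the sprung plunger (T-handle, stem, pin), m: 0 = pin home, 0.008 = tip riding on a catch plate, 0.0095 = parked in the shallow notch, above 0.0125 free to turn (aim for 0.015), 0.017 = end stop. Damped spring, 6 N down at 0 to 10 N at the stop. Away from the plates an unparked pin drops to 0 without locking anything.
- tbar (a joint): Turn of the T-handle, rad, clockwise seen from above: 0 = handle along the rail, cross pin in the sleeve's deep slot (pin can go down); 1.047 (60 degrees) = over the shallow parking notch. Stops at -0.06 and 1.11, about 0.12 rad of play in either notch. Turns from one to the other only when lifted more than 12.5 mm.
- tbar_grip (a point): Centre of the black bar of the T-handle on top of the plunger, the place to grip: 52 mm long (along this frame's y), 12 mm thick, 14 mm high, z up; 118 mm above the bench with the pin home. Below it a 17 mm neck, then the steel sleeve (29 mm across, fixed, rim 94.5 mm above the bench): fingertips at most 20 mm below this point.
- pin: The plunger's round 9 mm locking pin under the carriage plate, on the handle's axis (this frame's z; the origin is on that axis, at bench level with the pin home). Its flat tip is 38 mm above this origin. More than 40 N on it counts as forced.
- station: Wing bolt (x 20 to 48 mm, 20 mm up, in the rail's +x side slot) that clamps the new catch, 100 to 160 mm from home to either side. Frame parallel to the rail's; origin on the bench, under the line of the plunger's axis. The catch's hole lies within 12 mm of this origin along y, either way: the plate was set by hand on its slot, so the hole must be found by feel.
- station_top (a point): Point straight above station's origin at the height of the catch plate's top, 46 mm above the bench. The plate is a steel angle lying on the rail, 68 mm long along it, plus a 12 mm long bevel at each end; its 10.6 mm square hole is in the plate's own middle (see station for where). The home catch is alike, 54 mm long.
- thread_guide: Small bent-wire thread guide with a ring eye, fixed by a wing bolt in the same side slot, on the other side of home from the new catch; frame as for station. It reaches to x = 68 mm and is 70 mm high. Not to be used.
- tape_roll: Bystander: roll of masking tape, loose, lying flat, 96 mm across, 24 mm high; origin at the middle of its underside.
- jar: Bystander: white jar with a blue cap, loose, 48 mm across, 75 mm high; origin at the middle of its underside.
- spool: Bystander: thread spool, loose, upright, 32 mm across, 40 mm high; origin at the middle of its underside.
- winding_check: Bystander: small black ring, loose, 28 mm across, 10 mm high; origin at the middle of its underside.

How it is judged (in metres and radians):
On the way, in this order (a step that is already met when the one before it is completed fails the run):
1. the plunger is parked in its shallow notch with the carriage still at home (value of joint tbar above 0.85 rad and value of joint plunger between 0.008 and 0.0115 m and value of joint carriage between -0.012 and 0.012 m), for 0.2 s.
2. the carriage has been slid, plunger still turned to park, to within 40 mm of the new catch's wing bolt (value of joint tbar above 0.8 rad and value of joint plunger above 0.008 m and y of tbar_grip in the frame of station between -0.04 and 0.04 m), for 0.1 s.
At the end, for the whole second after the job is handed in: The carriage stands still at the new catch (plunger's axis within 15 mm of the wing bolt along the rail), the T-handle is turned back along the rail (under 0.2 rad) and the plunger is down (lifted less than 2 mm), so the pin is home in the new hole (value of joint plunger below 0.002 m and value of joint tbar below 0.2 rad and y of tbar_grip in the frame of station between -0.015 and 0.015 m and velocity of joint carriage between -0.01 and 0.01 m/s); the robot touches nothing.
It fails at once if the locking pin is forced: more than 40 N on it (contact force between pin and anything else above 40 N).
It fails at once if a bystander is pushed more than 20 mm or knocked over (distance of any of tape_roll, jar, spool, winding_check from where it was at the start of the episode above 0.02 m or angle between any of jar, spool's own z axis and vertical above 0.5 rad).
It also fails if it takes over 51 s, if anything falls off the work surface, if the arm or the gripper's body presses on something with over 40 N, if the wrist force passes 120 N, or if a joint passes its speed limit or range.

## Working session

There is one attempt and no reset: what is moved stays moved. The work goes in short steps, Python scripts to look and compute and a shell command to move; the robot and the scene stay as the last step left them, time stands still between calls to the robot, and variables do not carry over. Pictures are saved under pics/ and viewed, about 8 in all and at most 12, crops included, and the job is handed in when it is done.

```bash
mkdir -p pics; cat > h.py <<'E'
import numpy as np, cv2
from workcell import telemetry, viewer, job_done, env
def grab(n,f):
    g=viewer.grab_frame(n); cv2.imwrite('pics/'+f+'.png',g['color'][:,:,::-1]); np.savez('pics/'+f+'.npz',**{k:np.array(g[k],float) for k in('K','rvec','tvec')}); return g
def load(f):
    d=np.load('pics/'+f+'.npz'); return d
def onplane(d,uv,z):
    R=cv2.Rodrigues(np.array(d['rvec'],float).reshape(3))[0]; t=np.array(d['tvec'],float).reshape(3)
    c=-R.T@t; r=R.T@np.linalg.inv(d['K'])@np.array([uv[0],uv[1],1.]); return c+r*(z-c[2])/r[2]
def proj(d,P):
    return cv2.projectPoints(np.array(P,float).reshape(-1,3),np.array(d['rvec'],float),np.array(d['tvec'],float),np.array(d['K'],float),None)[0].reshape(-1,2)
E
python3 - <<'E'
from h import *
a=grab('scene','s0');b=grab('side','d0');
im=np.vstack([a['color'],b['color']])[:,:,::-1]
cv2.imwrite('pics/both.png',cv2.resize(im,(480,600),interpolation=cv2.INTER_AREA))
for g in(a,b):
    R=cv2.Rodrigues(np.array(g['rvec'],float).reshape(3))[0];print(-R.T@np.array(g['tvec']).reshape(3),R[2])
print(telemetry.state())
E
```

```text
[ 921.08991214 -270.56689285  736.75849952] [-0.38911876  0.33778632 -0.85702216]
[330.97623324 628.92774666 701.36639291] [ 0.33232822 -0.69707979 -0.63532489]
{'time_s': 0.1, 'qpos': array([-6.80093127e+01,  1.83458885e+01,  8.96988509e+01,  1.35643456e-04,
        7.20446462e+01, -1.14699169e+00]), 'qvel': array([ 0.02096397, -0.0663683 , -0.17672115,  0.10166454, -0.12279009,
       -0.08224962]), 'effort': array([ 5.35578442e-05, -4.13332307e+01, -2.32509917e+01,  7.29229697e-02,
        4.22432029e-02, -7.25301061e-05]), 'ee_pos': array([ 225.77411035, -528.35900869,  232.22911677]), 'ee_rot': array([-1.79910635e+02, -1.91821578e-03,  2.31376356e+01]), 'force': array([-0.06076201, -0.4979241 , -0.12442987]), 'torque': array([-0.06337363,  0.06704847, -0.03052269]), 'gripper_width': 91.37656741751888}
```

View pics/s0.png

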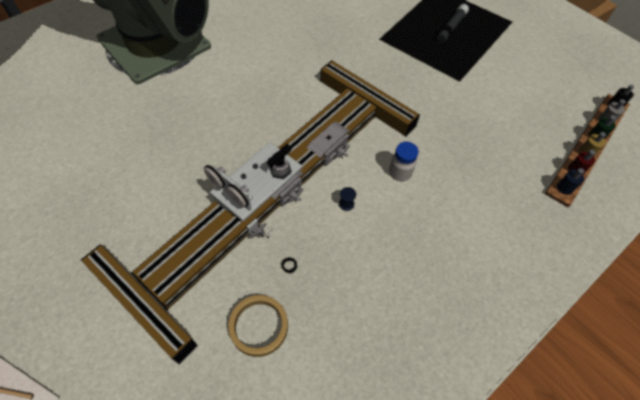

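View pics/d0.png

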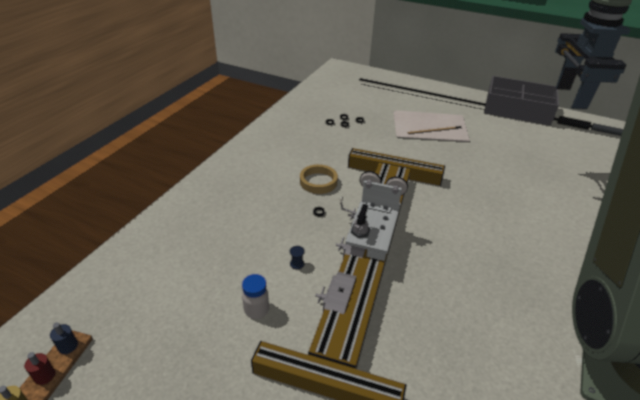

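The scene view shows the carriage mid-rail: T-handle at about (282,155), the new catch plate on its +y side at (328,140), and its wing bolt at about (340,152). In the side view the handle is at (362,217), the plate at (340,291) and a wing bolt at (323,297). Next I'll enlarge both.

```bash
python3 - <<'E'
from h import *
a=cv2.imread('pics/s0.png')[100:250,200:360];b=cv2.imread('pics/d0.png')[190:340,300:420]
f=lambda i,k:cv2.resize(i,None,fx=k,fy=k,interpolation=cv2.INTER_CUBIC)
im=np.hstack([f(a,2.8),f(b,2.8)]);print(im.shape);cv2.imwrite('pics/c0.png',im)
E
```

```text
(420, 784, 3)
```

View pics/c0.png

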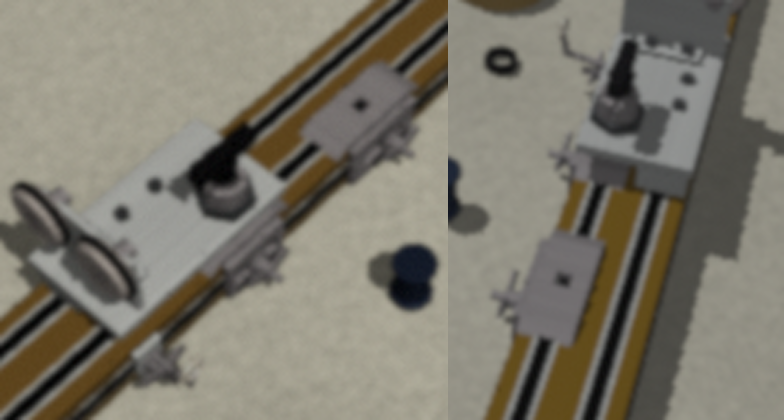

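The crop shows the catch hole in both views, at scene (328.9,137.1) and side (341.4,290). The bar's centre is at scene (279.3,155) and side (362.9,214). I'll triangulate these and compare the heights with the given ones.

```bash
python3 - <<'E'
from h import *
A=load('s0');B=load('d0')
def tri(p,q):
    P=[]
    for d in(A,B): P.append(d['K']@np.hstack([cv2.Rodrigues(d['rvec'].reshape(3))[0],d['tvec'].reshape(3,1)]))
    X=cv2.triangulatePoints(P[0],P[1],np.array(p,float).reshape(2,1),np.array(q,float).reshape(2,1)).ravel();return X[:3]/X[3]
for n,p,q,z in[('hole',(328.9,137.1),(341.4,290),46),('bar',(279.3,155),(362.9,214),120),('wing',(341,151),(322,296),20)]:
    print(n,tri(p,q).round(1),onplane(A,p,z).round(1),onplane(B,q,z).round(1))
# rail direction: bronze mask on top plane, scene
for f,d,c in(('s0',A,(0,0)),('d0',B,(0,0))):
    im=cv2.imread(f'pics/{f}.png');h=cv2.cvtColor(im,cv2.COLOR_BGR2HSV)
    m=cv2.inRange(h,(12,110,50),(28,255,200))
    v,u=np.nonzero(m); pts=np.array([onplane(d,(x,y),40)[:2] for x,y in zip(u,v)])
    hole=np.array(onplane(A,(328.9,137.1),46)[:2]);
    s=(abs(pts-hole)<400).all(1);pts=pts[s].astype(np.float32)
    r=np.hypot(*(pts-pts.mean(0)).T)<230
    print(f,len(pts),cv2.fitLine(pts[r],cv2.DIST_HUBER,0,.01,.01).ravel())
E
```

```text
hole [517.9 116.4  44.4] [519.8 116.   46. ] [516.8 117.1  46. ]
bar [536.3 -17.2 117.5] [538.6 -17.9 120. ] [535.  -14.9 120. ]
wing [549.1 126.4  21. ] [547.3 126.2  20. ] [550.5 126.6  20. ]
s0 5888 [ 2.6592842e-01 -9.6399277e-01  5.4470782e+02 -6.3789692e+01]
d0 7190 [ 5.6670882e-02 -9.9839294e-01  4.8441034e+02  2.0527171e+02]
```

Triangulated heights match the given ones (44/46, 117/118, 21/20 mm), and the rail's yaw is about 7.9°. I'll turn the tool first.

```bash
python3 -m jog '[[[0,0,0],-10.6,1],[[0,0,0],-10.6,1],[[0,0,0],-10.6,1],[[0,0,0],-10.6,1],[[0,0,0],-10.6,1],[[0,0,0],-10.6,1],[[0,0,0],-10.6,1],[[0,0,0],0,1]]' 30
```

```text
time_s: 1.1
ee_pos: [224.9, -526.1, 228.0]
ee_rot: [-179.9, -0.6, 98.4]
force: [0.5, 0.0, -0.5]
gripper_width: 91.3
```

```bash
python3 -m jog '[[[4.5,3.7,-0.1],0,1],[[4.5,3.7,-0.1],0,1],[[4.5,3.7,-0.1],0,1],[[4.5,3.7,-0.1],0,1],[[4.5,3.7,-0.1],0,1],[[4.5,3.7,-0.1],0,1],[[4.5,3.7,-0.1],0,1],[[4.5,3.7,-0.1],0,1],[[4.5,3.7,-0.1],0,1],[[0,0,0],0,1]]'
python3 - <<'E'
from h import *
s=telemetry.state();print(s['ee_pos'],s['ee_rot'],s['qpos'])
grab('wrist','w1')
E
```

```text
time_s: 2.35
ee_pos: [510.3, -68.1, 239.1]
ee_rot: [-180.0, -0.6, 96.3]
force: [-0.1, 0.1, -0.2]
gripper_width: 91.2
[510.32891693 -68.13801357 239.07724688] [-179.9700546    -0.58411538   96.25309049] [ -9.2263258   12.7411121   96.58816165   0.58741956  70.85642043
 -15.67310605]
```

View pics/w1.png

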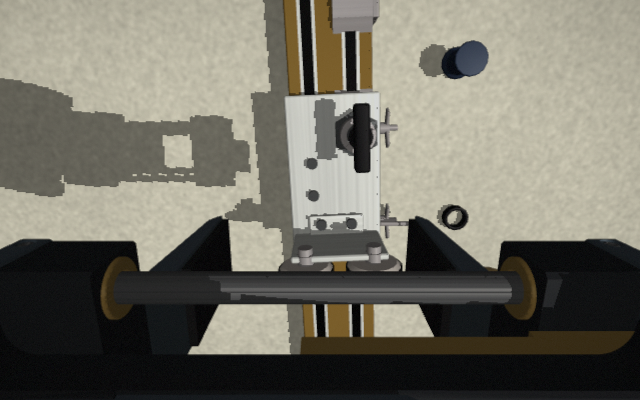

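The wrist view shows the black bar from (361,104) to (362,172), and the carriage's right edge near x=379. I'll compute the bar pose on the z=125 plane, with the rail's direction from the carriage and slot edges.

```bash
python3 - <<'E'
from h import *
d=load('w1');im=cv2.imread('pics/w1.png')
a=onplane(d,(361.3,104),125);b=onplane(d,(361.8,172),125);print(a,b,(a+b)/2,np.linalg.norm(a-b),np.degrees(np.arctan2(*(a-b)[[1,0]])))
g=im[:,:,0].astype(int)
m=((im.max(2)<40)).astype(np.uint8)[100:176,345:372];v,u=np.nonzero(m);
c,sz,an=cv2.minAreaRect(np.c_[u+345,v+100].astype(np.float32));print(c,sz,an,onplane(d,c,125))
# carriage left edge: bright transition, per row
us=[];vs=[]
for y in range(100,225,3):
    row=cv2.GaussianBlur(im,(3,3),0)[y,280:300].astype(int).sum(1);k=np.argmax(np.diff(row));us.append(280.5+k);vs.append(y)
p=np.polyfit(vs,us,1);q=[onplane(d,(np.polyval(p,y),y),72) for y in(100,220)];print(p,q,np.degrees(np.arctan2(*(q[0]-q[1])[[1,0]])))
E
```

```text
[535.26365079   6.37212114 125.        ] [542.60652088 -43.22950495 125.        ] [538.93508583 -18.4286919  125.        ] 50.142188338498094 98.4207307779073
(359.2124938964844, 137.81654357910156) (68.14569854736328, 24.46710968017578) 83.8844985961914 [537.10161096 -17.88957088 125.        ]
[6.68773465e-02 2.77794547e+02] [array([474.61856276,   3.15506654,  72.        ]), array([ 491.44689039, -105.21945066,   72.        ])] 98.82636396185619
```

```bash
python3 -m jog '[[[0,0,0],-2.5,1],[[2.3,1.8,0],0,1],[[2.3,1.8,0],0,1],[[0,0,2],0,1],[[0,0,2],0,1],[[0,0,0],0,1]]'
python3 - <<'E'
from h import *
s=telemetry.state();p=s['ee_pos'];y=np.radians(s['ee_rot'][2]);D=np.array([538.4,-18.])-p[:2]
print(D@[np.cos(y),np.sin(y)],D@[np.sin(y),-np.cos(y)],p[2]-120,s['ee_rot'])
grab('wrist','w2')
E
```

```text
time_s: 3.15
ee_pos: [534.3, -25.4, 197.9]
ee_rot: [-179.7, -0.4, 97.5]
force: [0.3, -1.6, 0.4]
gripper_width: 91.1
6.784867955133103 4.9884996510048225 77.92100713683175 [-179.67343728   -0.39621837   97.54872669]
```

View pics/w2.png

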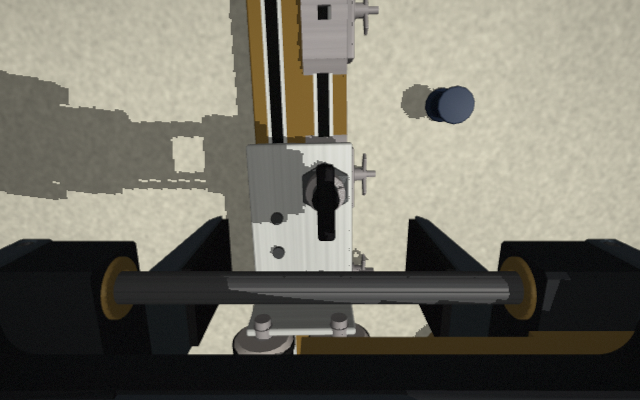

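The wrist view shows the bar at about (326,163)–(327,241), the new catch's hole at (324,12) and its wing bolt at (366,11). The open jaws straddle the bar.

```bash
python3 - <<'E'
from h import *
d=load('w2');b=(onplane(d,(326,163),125)+onplane(d,(327,241),125))/2;h=onplane(d,(324,12),46);w=onplane(d,(366,11),20)
u=(h-b)[:2];print(b,h,w,np.hypot(*u),np.degrees(np.arctan2(u[1],u[0])),(w-h)[:2]@[-.148,.989])
E
python3 -m jog '[[[0.68,0.5,1.5],-1,1],[[0,0,2],0,1],[[0,0,2],0,1],[[0,0,0],0,1],[[0,0,0],0,1]]'
```

```text
[539.97193178 -16.66275318 125.        ] [521.18369545 114.25844354  46.        ] [555.68039808 125.44697865  20.        ] 132.26245716489592 98.16664337010899 5.959949235255225
time_s: 3.82
ee_pos: [541.0, -18.2, 144.1]
ee_rot: [179.9, -0.3, 98.5]
force: [-0.8, -0.0, 0.4]
gripper_width: 91.4
```

```bash
python3 -m jog '[[[0,0,2.0],0,1],[[0,0,0.3],0,1],[[0,0,0],0,1],[[0,0,0],0,0.05],[[0,0,0],0,0],[[0,0,0],0,0],[[0,0,0],0,0],[[0,0,0],0,0],[[0,0,0],0,0]]' 30
```

```text
time_s: 4.95
ee_pos: [544.3, -18.1, 125.7]
ee_rot: [179.3, -0.2, 98.5]
force: [0.2, 0.3, 0.0]
gripper_width: 34.2
```

```bash
python3 -m jog '[[[0,-0.3,0.3],0,0],[[0,0,0.1],0,0],[[0,0,0],0,0],[[0,0,0],0,0],[[0,0,0],0,0]]' 30
```

```text
time_s: 5.58
ee_pos: [538.1, -18.9, 121.1]
ee_rot: [179.7, -0.2, 98.5]
force: [-1.7, 0.3, 1.7]
gripper_width: 12.1
```

Gripped at 12.1 mm. Now I'll lift.

```bash
python3 -m jog '[[[0,0,-0.5],0,0],[[0,0,-0.5],0,0],[[0,0,-0.3],0,0],[[0,0,0],0,0]]' 30
```

```text
time_s: 6.08
ee_pos: [538.0, -18.9, 131.2]
ee_rot: [179.9, -0.3, 98.5]
force: [2.2, 0.1, -9.9]
gripper_width: 11.8
```

```bash
python3 -m jog '[[[0,0,-0.4],0,0],[[0,0,-0.15],0,0],[[0,0,-0.05],0,0]]' 30
```

```text
time_s: 6.45
ee_pos: [537.9, -18.9, 136.8]
ee_rot: [179.9, -0.3, 98.5]
force: [1.4, -0.4, -11.8]
gripper_width: 12.0
```

```bash
python3 -m jog '[[[0,0,0],8,0],[[0,0,0],8,0]]'; python3 -m jog '[[[0,0,0],0,0]]'
```

```text
time_s: 6.7
ee_pos: [537.6, -18.9, 136.8]
ee_rot: [-180.0, -0.3, 82.0]
force: [1.0, -0.8, -10.5]
gripper_width: 11.9
time_s: 6.82
ee_pos: [537.5, -18.9, 136.8]
ee_rot: [-180.0, -0.3, 82.1]
force: [1.6, -0.4, -12.0]
gripper_width: 11.6
```

Free to turn. I'll keep turning to a yaw of about 38.5.

```bash
python3 -m jog '[[[0,0,0],9,0],[[0,0,0],9,0],[[0,0,0],9,0],[[0,0,0],9,0],[[0,0,0],6,0],[[0,0,0],0,0]]'
```

```text
time_s: 7.58
ee_pos: [536.7, -18.5, 136.7]
ee_rot: [-179.7, -0.2, 39.6]
force: [2.4, -0.3, -11.6]
gripper_width: 12.1
```

```bash
python3 -m jog '[[[0,0,0],1,0],[[0,0,0.3],0,0],[[0,0,0.3],0,0],[[0,0,0.1],0,0],[[0,0,0],0,0],[[0,0,0],0,0]]'
python3 -c "
from h import *
print(telemetry.state()['torque']);grab('wrist','w3')"
```

```text
time_s: 8.32
ee_pos: [536.7, -18.5, 130.6]
ee_rot: [-179.8, -0.2, 38.9]
force: [1.6, -0.8, -8.0]
gripper_width: 11.8
[-0.17323666 -0.43947889 -0.01019355]
```

View pics/w3.png

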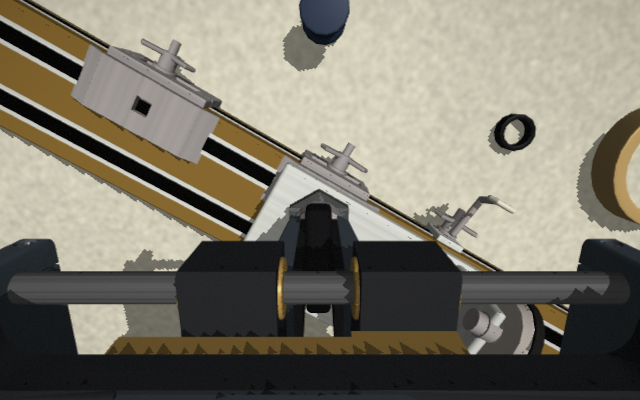

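The wrist view shows the handle turned about 60° and still between the fingers, with the hole at (142,107). The tool still carries 8 N, so I'll lower slightly to seat the pin in the notch.

```bash
python3 -m jog '[[[0,0,0.15],0,0],[[0,0,0.1],0,0],[[0,0,0],0,0],[[0,0,0],0,0]]'; python3 -c "
from h import *
d=load('w3');print(onplane(d,(142,107),46),onplane(d,(168,56),20))"
```

```text
time_s: 8.88
ee_pos: [536.7, -18.5, 130.3]
ee_rot: [-179.8, -0.2, 38.9]
force: [-0.9, -0.0, -2.9]
gripper_width: 11.5
[521.15688935 113.62328412  46.        ] [553.6825151  127.24246357  20.        ]
```

```bash
python3 -m jog '[[[0.4,-0.7,0],0,0],[[0.4,-0.7,0],0,0],[[0.4,-0.7,0],0,0]]'
```

```text
time_s: 9.25
ee_pos: [533.0, 5.4, 130.3]
ee_rot: [-179.9, -0.2, 38.9]
force: [-1.0, -3.8, -1.5]
gripper_width: 11.4
```

```bash
python3 -m jog '[[[0.6,-1.0,0],0,0],[[0.6,-1.0,0],0,0],[[0.6,-1.0,0],0,0],[[0.6,-1.0,0],0,0]]';python3 -m jog '[[[0.6,-1.0,0],0,0],[[0.6,-1.0,0],0,0],[[0.6,-1.0,0],0,0],[[0,0,0],0,0],[[0,0,0],0,0]]'
```

```text
time_s: 9.75
ee_pos: [525.4, 55.1, 130.3]
ee_rot: [-179.9, -0.1, 38.9]
force: [-1.3, -2.8, -1.8]
gripper_width: 11.7
time_s: 10.38
ee_pos: [519.3, 94.2, 130.3]
ee_rot: [-179.8, -0.1, 39.0]
force: [-1.0, -2.6, -2.3]
gripper_width: 11.8
```

Moved 114 mm of the roughly 133 mm, so the pin is above the plate. Now I'll lift and turn back.

```bash
python3 -m jog '[[[0,0,-0.3],0,0],[[0,0,-0.3],0,0],[[0,0,-0.1],0,0],[[0,0,0],0,0]]'
```

```text
time_s: 10.88
ee_pos: [519.3, 94.0, 134.7]
ee_rot: [-179.6, -0.1, 38.9]
force: [0.3, 1.1, -10.6]
gripper_width: 12.1
```

```bash
python3 -m jog '[[[0,0,-0.2],0,0],[[0,0,-0.1],0,0],[[0,0,0],-9,0],[[0,0,0],-9,0],[[0,0,0],0,0]]'
```

```text
time_s: 11.5
ee_pos: [519.6, 93.7, 137.6]
ee_rot: [-179.7, -0.2, 57.3]
force: [1.2, 1.6, -12.7]
gripper_width: 11.8
```

```bash
python3 -m jog '[[[0,0,0],-9,0],[[0,0,0],-9,0],[[0,0,0],-9,0],[[0,0,0],-9,0],[[0,0,0],-4,0],[[0,0,0],0,0]]'
```

```text
time_s: 12.25
ee_pos: [520.5, 93.5, 137.8]
ee_rot: [-180.0, -0.3, 97.6]
force: [1.6, -0.0, -12.7]
gripper_width: 11.9
```

```bash
python3 -m jog '[[[0,0,0],-1.2,0],[[0,0,0.3],0,0],[[0,0,0.3],0,0],[[0,0,0.2],0,0],[[0,0,0.1],0,0],[[0,0,0],0,0]]'
```

```text
time_s: 13.0
ee_pos: [520.5, 93.5, 129.3]
ee_rot: [180.0, -0.3, 98.6]
force: [0.8, -0.2, -8.6]
gripper_width: 11.7
```

```bash
python3 -m jog '[[[0,0,0.1],0,0],[[0,0,0.05],0,0],[[0,0,0],0,0]]';python3 -m jog '[[[0.3,0,0.02],0,0],[[0.3,0,0.02],0,0],[[0.3,0,0.02],0,0],[[0.2,0,0.02],0,0],[[0,0,0.02],0,0]]'
```

```text
time_s: 13.38
ee_pos: [520.6, 93.6, 129.2]
ee_rot: [179.9, -0.3, 98.6]
force: [0.0, 0.7, -5.9]
gripper_width: 11.6
time_s: 14.0
ee_pos: [519.8, 98.9, 129.1]
ee_rot: [179.9, 0.4, 98.8]
force: [-1.1, -0.9, -2.4]
gripper_width: 11.9
```

The pin is on the plate (z steady at 129.1, load mostly gone). I'll ease along.

```bash
python3 -m jog '[[[0.2,0,0.03],0,0],[[0.2,0,0.03],0,0],[[0.2,0,0.03],0,0],[[0.2,0,0.03],0,0]]';python3 -m jog '[[[0.15,0,0.05],0,0],[[0.15,0,0.05],0,0],[[0.15,0,0.05],0,0],[[0.15,0,0.05],0,0]]'
```

```text
time_s: 14.5
ee_pos: [519.3, 101.9, 129.1]
ee_rot: [179.9, 1.0, 98.9]
force: [-0.5, -7.5, -1.1]
gripper_width: 11.8
time_s: 15.0
ee_pos: [519.3, 102.1, 129.1]
ee_rot: [179.9, 1.6, 99.1]
force: [-0.6, -6.9, -0.1]
gripper_width: 11.8
```

```bash
python3 -m jog '[[[0.25,0,0],0,0],[[0.25,0,0],0,0]]';python3 -m jog '[[[0.25,0,0],0,0],[[0.25,0,0],0,0]]'
```

```text
time_s: 15.25
ee_pos: [518.8, 105.0, 129.2]
ee_rot: [179.8, 1.9, 99.1]
force: [0.6, -6.0, -2.8]
gripper_width: 11.8
time_s: 15.5
ee_pos: [518.3, 108.2, 129.2]
ee_rot: [179.9, 2.1, 99.1]
force: [0.6, -6.5, -3.0]
gripper_width: 11.7
```

```bash
python3 -m jog '[[[0.2,0,0.02],0,0],[[0.2,0,0.02],0,0]]';python3 -m jog '[[[0.2,0,0.02],0,0],[[0.2,0,0.02],0,0]]'
```

```text
time_s: 15.75
ee_pos: [518.1, 110.0, 129.1]
ee_rot: [179.9, 2.4, 99.2]
force: [-0.4, -6.7, -1.5]
gripper_width: 11.7
time_s: 16.0
ee_pos: [517.7, 111.9, 128.9]
ee_rot: [179.9, 2.6, 99.2]
force: [0.1, -5.2, -2.5]
gripper_width: 11.8
```

```bash
python3 -m jog '[[[0.18,0,0.05],0,0],[[0,0,0.03],0,0]]';python3 -m jog '[[[0.18,0,0.05],0,0],[[0,0,0.03],0,0]]'
```

```text
time_s: 16.25
ee_pos: [517.4, 113.3, 127.4]
ee_rot: [179.9, 2.6, 99.2]
force: [1.8, 0.1, -8.9]
gripper_width: 11.6
time_s: 16.5
ee_pos: [517.2, 115.2, 125.8]
ee_rot: [179.9, 2.6, 99.2]
force: [1.8, -2.9, -5.7]
gripper_width: 11.8
```

The pin is dropping in (z 125.8, and the arm carries the spring load). I'll lower straight down.

```bash
python3 -m jog '[[[0,0,0.2],0,0],[[0,0,0.2],0,0],[[0,0,0.1],0,0]]'
```

```text
time_s: 16.88
ee_pos: [517.3, 115.1, 121.2]
ee_rot: [179.9, 2.6, 99.2]
force: [-0.9, -3.0, 1.1]
gripper_width: 11.8
```

Fully down (z 121.2, as at the start). A gentle nudge will test the lock, then I'll release.

```bash
python3 -m jog '[[[0.2,0,0],0,0],[[0,0,0],0,0]]';python3 -m jog '[[[-0.25,0,0],0,0],[[-0.2,0,0],0,0]]'; python3 -m jog '[[[0,0,0],0,0],[[0,0,0],0,0.15],[[0,0,0],0,0.3],[[0,0,0],0,0.5],[[0,0,0],0,0.6],[[0,0,0],0,0.6]]'
```

```text
time_s: 17.12
ee_pos: [517.2, 115.2, 121.3]
ee_rot: [179.9, 2.8, 99.3]
force: [1.0, -2.1, -4.6]
gripper_width: 11.6
time_s: 17.38
ee_pos: [517.6, 112.8, 121.3]
ee_rot: [179.9, 2.6, 99.2]
force: [-1.0, 4.7, -5.7]
gripper_width: 11.6
time_s: 18.12
ee_pos: [520.1, 112.5, 124.0]
ee_rot: [179.5, 2.7, 99.3]
force: [0.5, 0.5, -0.3]
gripper_width: 51.0
```

Released. I'll back straight up, then check.

```bash
python3 -m jog '[[[0,0,0],0,1],[[0,0,-2],0,1],[[0,0,-3],0,1],[[-1,0,-3],0,1],[[-2.5,0,-1],0,1],[[-2.5,0,0],0,1],[[0,0,0],0,1],[[0,0,0],0,1],[[0,0,0],0,1],[[0,0,0],0,1]]'; python3 - <<'E'
from h import *
grab('wrist','w4');grab('scene','s4');grab('side','d4')
a=cv2.imread('pics/w4.png');b=cv2.imread('pics/d4.png')[170:370,230:430]
cv2.imwrite('pics/c4.png',np.hstack([cv2.resize(a,(480,300)),cv2.resize(b,(300,300),interpolation=cv2.INTER_CUBIC)]))
E
```

```text
time_s: 19.38
ee_pos: [527.6, 57.9, 218.6]
ee_rot: [179.7, 2.7, 99.4]
force: [-0.2, -0.0, -0.5]
gripper_width: 90.9
```

View pics/w4.png

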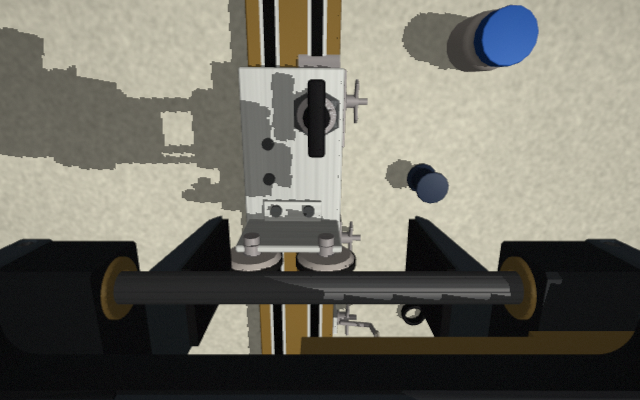

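View pics/d4.png

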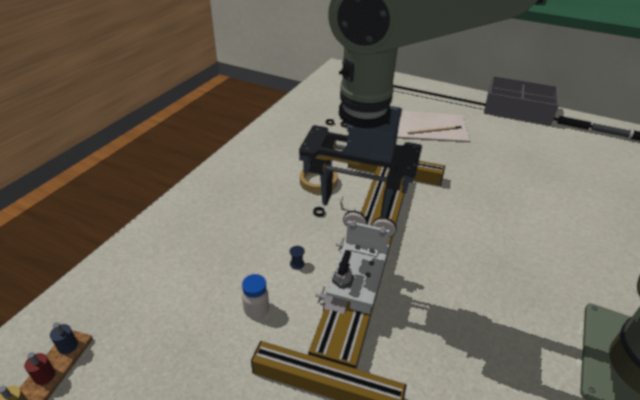

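The handle lies along the rail, from (316,80) to (316,157) in the wrist view. The jar and spool are in their earlier places in the side view. One last numeric check.

```bash
python3 - <<'E'
from h import *
d=load('w4')
for z in(125,133):
    p,q=onplane(d,(316.5,80),z),onplane(d,(316.5,157),z);b=(p+q)/2
    w=onplane(d,(356,101),20);u=np.array([-.148,.989])
    print(z,b,np.linalg.norm(p-q),np.degrees(np.arctan2(*(p-q)[[1,0]])),(b[:2]-[538.4,-18])@u,'wing',w,(b-w)[:2]@u, (b[:2]-[554.5,126.5])@u)
a,b=cv2.imread('pics/d0.png'),cv2.imread('pics/d4.png')
print({n:cv2.absdiff(a,b)[r].mean().round(1) for n,r in dict(jar=np.s_[270:320,240:272],spool=np.s_[245:270,288:306],ring=np.s_[206:217,312:327]).items()})
E
```

```text
125 [519.46291582 113.21485302 125.        ] 50.47490383639773 99.32707047291481 132.5741780999177 wing [555.20257329 126.27150541  20.        ] -7.623559899008495 -7.953521900082285
133 [519.32926619 113.99118018 133.        ] 48.802048228161674 99.32707047291494 133.3617458058046 wing [555.20257329 126.27150541  20.        ] -6.835992193121614 -7.165954194195405
{'jar': np.float64(10.6), 'spool': np.float64(7.7), 'ring': np.float64(8.3)}
```

```bash
python3 -c "
from h import *
print(job_done())"
```

```text
the job is handed in; nothing more can be done
None
```

I moved the roller rest to the new catch, the pin dropped fully home there, and the job was handed in with the gripper open and clear of everything. No verdict was reported, but my checks agree that it is locked; the run took about 19.5 s of the 51 s.

I lifted the T-handle about 15 mm, turned it 60° clockwise and parked it. I then slid the carriage 114 mm, lifted and turned the handle back, and eased along the plate until the pin fell in.

**Last checks**
- **Pin down:** with the handle still gripped, the tool was back at its starting grip height (121.2 mm against 121.1 mm).
- **Locked:** a nudge forward met resistance and did not move on. A nudge back shifted the tool 2.4 mm at about 5 N. That is a little more than the hole's 1.6 mm of play, and I put the rest down to the tool tilting. I did not repeat it.
- **Position:** the handle is along the rail, about 133 mm from home and 7–8 mm short of the wing bolt (limit 15 mm).
- **Forces:** the sideways wrist readings stayed under 8 N at the end of each call, which is when I saw them.

**Less certain**
- **Tool tilt:** while pushing along the plate, the tool tilted by up to 2.8°.
- **Bystanders:** the jar, spool and small ring appear in the same places as before. A simple image difference on them was not zero (8–11 grey levels), and I did not look into why. The tape roll was partly hidden by the gripper in the last view, so I did not check it closely.

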